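# Seal a membrane cell in the bench hold-down clamp

### The arm

A 6-joint arm with a two-finger parallel gripper is mounted at the origin on a cart in front of the work surface, level with it; the furniture and walls round the work are solid. World frame = base frame: x ahead of the robot, y to its left, z up, the work surface at z = 0. Lengths are in mm, angles in degrees, forces in N, time in s.
With the tool pointing down it reaches from about 350 to 850 mm from the base axis. Payload 8.1 kg.
Tool frame: the origin (TCP) lies at the centre of the arm's flange, where the gripper is bolted on; the fingertips stand 173 mm ahead of it and the grasp point (between the pads) lies 155 mm ahead of it; z points along the fingers, y is the line along which they close (so a half turn about z gives the same grasp; the last joint's range is limited). The gripper opens to 85 mm and grips with 20 to 120 N. Pads are 22 mm wide; open, the fingers measure 114 mm over their backs; the gripper's body (76 mm by 85 mm) begins 54 mm behind the grasp point. The pads swing forward as they close: fully open they stand 13 mm farther back than shut.
Start: joints at [-79.893, 7.471, 85.268, -0, 87.261, -4.893], TCP at [155.312, -579.556, 404.692] pointing down, gripper open.
Joint ranges: [-169.43, 169.43], [-51.17, 129.36], [1.28, 143.12], [-76.62, 256.62], [0, 156.53], [-152.29, 152.29]. Speed limits (degrees/s): [136.94, 136.94, 159.86, 180, 180, 180].

### API

Orientations are given as [roll, pitch, yaw] about the fixed x, y, z axes, in that order (R = Rz(yaw) Ry(pitch) Rx(roll)).
In Python, from bench import * gives the robot as it stands.
- The arm moves only by the shell command python3 -m jog 'ROWS' [FORCE]. ROWS is text: rows parted by semicolons, each of 7 numbers parted by spaces: the shift along the tool's x, y, z scaled (see below), then the turn, a rotation vector about the tool's x, y, z scaled (see below), then the closure, from -1 (fully open) to 1 (shut). In form: tx ty tz wx wy wz hand; .... A call has 1 to 5 rows; each row shifts and turns the commanded pose from where the row before left it, along the tool's axes as they then stand; what a row does not reach is not made up. The controller multiplies each number of a shift by 0.1 m and each number of a turn by 60 degrees. A row lasts 1/8 s, in which the tool goes at most 62.5 mm and 10.7 degrees, less where a joint would pass 70% of its speed; a pose out of reach is approached as far as the arm can. A call with a number of a shift or a turn outside -1 to 1 is refused whole. A call with a gripper value outside its range is refused whole. The fingers move at their own pace and stop on an object; FORCE is the grip in N (left out, the last holds). Time passes only in rows, so rows that do not move let the fingers close. It gives the time, the measured TCP pose, the force, the opening and the grip force at its end, in the units of the state.
- sense(): the state, without advancing time (a new reading comes with each control period).
- snapshot(name): name is "scene" or "top"; returns a dict with "img" (400x640x3 uint8, red, green, blue), "fx", "fy", "cx", "cy" (pixels), "dist" ([k1, k2, p1, p2, k3] as OpenCV has them; the pictures are not rectified), "extrinsics" (4x4, takes a point from camera to world coordinates). Camera axes: x right, y down, z forward; pixel columns grow to the right and rows downward; lengths in mm; the calibration is good to about 2 mm. A picture is of the moment at which its call begins. There is no depth.
- hand_in(): hands the job in; it is judged then, once.
The state is a dict: "time": time; "joint_pos": joint angles; "qd": joint speeds; "joint_efforts": joint torques, N m; "tool_pos": TCP position; "tcp_rot": TCP orientation; "ft_force": force on the tool from outside, world axes, zero at the start; "wrist_torque": the same for the moment, N m; "finger_gap": finger opening in mm; "grip_force": force on a finger pad.
Only numpy, scipy, OpenCV 4.12 (cv2) and the standard library are available. Lean on these libraries where they do the work, as an engineer would, in place of code of your own. Each camera call takes 0.05 s, during which the arm holds its last target. There are 200 camera calls.

### The job

Seal the membrane cell, the squat drum standing loose on the bench, in the hold-down bar clamp. Slide it across the bench until it is fully home against both faces of the clamp's V-shaped stop, then push the clamp's free arm down its bar until the pad bears on the boss of the cell and the arm tilts up and binds, and screw the T-handle clockwise until it is firmly tight, a good full turn past that point. Leave everything else on the bench standing where it is.

Things in the scene. Friction and masses are not known exactly. Their poses are not given: they have to be found in the camera images.
- clamp: Hold-down bar clamp bolted to the bench: grey cast foot, upright flat steel bar, sliding arm, vertical screw. Fixed; place and yaw vary. Origin: on the bench (z = 0) under the screw's axis, where the cell's axis belongs. x axis: from there to the bar's centre, 92 mm away; the bar is 20 mm (x) by 8 mm (y), its top 162 mm above the bench. Foot casting: 38 mm high, to x = 135 mm, 84 mm wide.
- v_stop (a point): Inner corner of the clamp's V stop, a 26 mm high grey casting between origin and bar, on the bench 35 mm from the clamp's origin along its x axis. Its two upright faces, 44 mm long, stand at 60 degrees to the x axis (120 degrees between them), opening to -x. The cell resting against both faces has its axis at the clamp's origin. Axes as the clamp's.
- cell_mid (a point): The membrane cell, a loose drum 60 mm across: metal lower half, dark gasket, white upper half up to 46 mm, and in the middle of its top a round flat boss 32 mm across with its top 54 mm above the bench. About 0.6 kg; stands upright and slides on the bench with a few newtons. This point lies on its axis 27 mm above its underside; z axis up.
- jaw_root (a point): Middle of the flat thumb rest on top of the sliding arm's root, level with the top of the collar round the bar, 28 mm from the bar's centre towards the screw: the place to press. Flat and 21 mm wide from the bar to 43 mm from its centre. Pressed here slowly (5 to 15 N) the arm slides down the bar; pressed out at the screw it tilts and jams. It stays where it is left.
- jaw (a joint): How far the arm has been slid down its bar, in m: 0 at the top, 0.075 at most; at 0 the middle of the collar is 134 mm above the bench and the thumb rest 155 mm. With the cell in the V the pad lands on the boss at 0.040 to 0.044; pressed on, the arm tilts up and is bound some 12 mm further down, where it resists.
- jaw_tilt (a joint): Tilt of the arm on its bar, in rad, set by the play of its slot: about -0.06 hanging free (screw end down), about +0.06 when the pad bears on the cell and the arm is bound (screw end up), growing to about +0.10 as the screw is tightened.
- pad: The steel pad at the lower end of the screw, 23 mm across. Origin: centre of its under face; at joint screw = 0 it is 30 mm below the arm's middle plane.
- tommy_bar (a point): Centre of the T-handle on top of the screw, on the screw's axis: a level round bar 8 mm thick, 80 mm long over its 11 mm end balls, along this point's y axis, through a head 17 mm across. Its middle lies 42 mm above the arm's middle plane at screw = 0, 27 mm above the top of the arm's end boss (29 mm across), and comes down with the screw.
- screw (a joint): Angle of the screw in rad, 0 (fully up) to 20 (end of thread); it grows as the handle turns clockwise seen from above, and the pad goes down 4 mm a turn. It turns stiffly (about 0.14 N m) and stays where it is left; once the arm is bound, one full turn brings the pad's force to 60 to 80 N.
- crucible_mid (a point): White porcelain crucible with lid, 45 mm across and 43 mm high, loose bystander; this point 20 mm above the bench.
- bottle_mid (a point): Glass weighing bottle with lid, 37 mm across and 51 mm high, loose bystander; this point 25 mm above the bench.
- stopper_mid (a point): Cork-coloured rubber stopper, 37 mm across and 28 mm high, loose bystander; this point 14 mm above the bench.
- dish_mid (a point): Glass petri dish, 64 mm across and 17 mm high, loose bystander; this point 8 mm above the bench.

How it is judged (in metres and radians):
On the way, in this order (a step that is already met when the one before it is completed fails the run):
1. the cell stands home against the V stop, under the screw (horizontal distance between cell_mid and clamp below 0.004 m), for 0.2 s.
2. the arm has been slid down, its pad bears on the cell and the arm is tilted up and bound (value of joint jaw_tilt above 0.04 rad and distance between pad and cell_mid below 0.033 m), for 0.2 s.
3. the screw has been turned until the pad presses the cell firmly (contact force between pad and cell above 40 N), for 0.3 s.
At the end, for the whole second after the job is handed in: The cell stands upright within 4 mm of the clamp's axis (home in the V), the arm is tilted up by more than 0.04 rad, and the pad presses on the cell with more than 40 N by itself, everything at rest. The crucible, weighing bottle, stopper and petri dish stand within 25 mm of where they stood (contact force between pad and cell above 40 N and horizontal distance between cell_mid and clamp below 0.004 m and angle between cell_mid's own z axis and vertical below 0.05 rad and value of joint jaw_tilt above 0.04 rad and linear speed of cell below 0.02 m/s); the robot touches nothing.
It fails at once if a bystander is pushed away by more than 25 mm (distance of any of crucible_mid, bottle_mid, stopper_mid, dish_mid from where it was at the start of the episode above 0.025 m).
It fails at once if a bystander is knocked over (angle between any of crucible_mid, bottle_mid, stopper_mid, dish_mid's own z axis and vertical above 0.5 rad).
It fails at once if the cell is tipped over (angle between cell_mid's own z axis and vertical above 0.4 rad).
It also fails if it takes over 64 s, if anything falls off the work surface, if the arm or the gripper's body presses on something with over 40 N, if the wrist force passes 120 N, or if a joint passes its speed limit or range.

## Working session

There is one attempt and no reset: what is moved stays moved. The work goes in short steps, Python scripts to look and compute and a shell command to move; the robot and the scene stay as the last step left them, time stands still between calls to the robot, and variables do not carry over. Pictures are saved under pics/ and viewed, at most 10 in all, crops included, and the job is handed in when it is done.

```bash
ls; mkdir -p pics; python3 - <<'E'
from bench import *
import cv2,numpy as np
for n in("scene","top"):
    s=snapshot(n); cv2.imwrite(f"pics/{n}0.png",s["img"][:,:,::-1]); 
    print(n,s["fx"],s["fy"],s["cx"],s["cy"],s["dist"]); print(np.round(s["extrinsics"],3).tolist())
print(sense())
E
```

```text
pics
scene 395.74959366260566 395.74959366260566 321.1127499911368 196.6002768516481 [-0.07082591  0.          0.          0.          0.        ]
[[0.903, -0.225, 0.366, 214.188], [-0.429, -0.458, 0.779, -964.988], [-0.008, -0.86, -0.51, 555.823], [0.0, 0.0, 0.0, 1.0]]
top 400.2836728781783 400.2836728781783 317.5866160121795 195.82162896608966 [-0.09808073  0.          0.          0.          0.        ]
[[-0.006, -0.997, 0.073, 450.05], [-1.0, 0.005, -0.007, -276.609], [0.007, -0.073, -0.997, 975.839], [0.0, 0.0, 0.0, 1.0]]
{'time': 0.1, 'joint_pos': array([-7.98947001e+01,  7.51094657e+00,  8.53219600e+01, -1.22846409e-03,
        8.72604828e+01, -4.89497780e+00]), 'qd': array([ 0.16110257, -0.06379444, -0.04702743,  0.07787064,  0.07062645,
        0.0727187 ]), 'joint_efforts': array([ 6.43214480e-04, -5.70951641e+01, -5.01942766e+01, -7.78126218e-05,
        8.12189042e-03, -2.07352122e-05]), 'tool_pos': array([ 155.25779561, -579.36083713,  403.75771004]), 'tcp_rot': array([-1.79906847e+02, -6.74638810e-03,  1.50003319e+01]), 'ft_force': array([-0.12205045, -0.35507893,  0.05015527]), 'wrist_torque': array([ 0.03053062,  0.00229804, -0.00627667]), 'grip_force': 0.0, 'finger_gap': 85.47057463994582}
```

View pics/scene0.png

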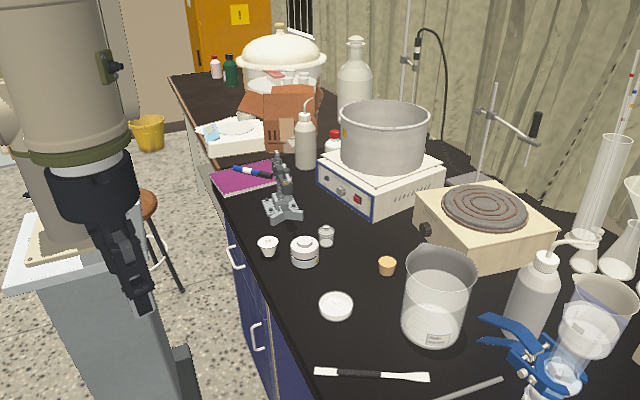

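View pics/top0.png

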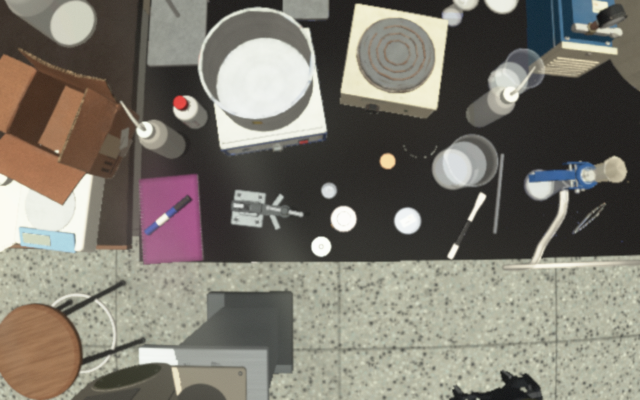

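The scene view shows the clamp near (282,195), the cell at (305,252), the crucible at (267,245), the bottle at (326,236), the stopper at (387,266) and the dish at (336,305). In the top view the cell is at (343,218), the bottle at (329,190), the crucible at (321,246), and the clamp covers columns 232–303 at row 209. I'll enlarge both.

```bash
cat > h.py <<'E'
from bench import *
import cv2,numpy as np
def ray(s,p):
    K=np.array([[s["fx"],0,s["cx"]],[0,s["fy"],s["cy"]],[0,0,1]])
    u=cv2.undistortPoints(np.array([[p]],float),K,np.array(s["dist"],float))[0,0]
    E=np.array(s["extrinsics"]); return E[:3,3],E[:3,:3]@np.array([u[0],u[1],1])
def plane(s,p,z):
    o,d=ray(s,p); return o+d*(z-o[2])/d[2]
def tri(s1,p1,s2,p2):
    (a,d),(b,e)=ray(s1,p1),ray(s2,p2)
    t=np.linalg.lstsq(np.c_[d,-e],b-a,rcond=None)[0]; A,B=a+t[0]*d,b+t[1]*e
    return (A+B)/2,np.linalg.norm(A-B)
def proj(s,P):
    E=np.linalg.inv(np.array(s["extrinsics"]));K=np.array([[s["fx"],0,s["cx"]],[0,s["fy"],s["cy"]],[0,0,1]])
    return cv2.projectPoints(np.array([P],float),cv2.Rodrigues(E[:3,:3])[0],E[:3,3],K,np.array(s["dist"],float))[0][0,0]
def crop(s,x0,y0,w,h,k):
    im=cv2.resize(s["img"][y0:y0+h,x0:x0+w,::-1],None,fx=k,fy=k,interpolation=cv2.INTER_CUBIC)
    for c in range((x0+9)//10*10,x0+w,10): cv2.line(im,((c-x0)*k,0),((c-x0)*k,5 if c%50 else 14),(0,255,255),1)
    for r in range((y0+9)//10*10,y0+h,10): cv2.line(im,(0,(r-y0)*k),(5 if r%50 else 14,(r-y0)*k),(0,255,255),1)
    return im
E
python3 - <<'E'
from h import *
a=crop(snapshot("top"),225,165,135,95,5); b=crop(snapshot("scene"),250,145,135,130,5)
cv2.imwrite("pics/a.png",a); cv2.imwrite("pics/b.png",b[:600]); print(a.shape,b.shape)
E
```

```text
(475, 675, 3) (650, 675, 3)
```

View pics/a.png

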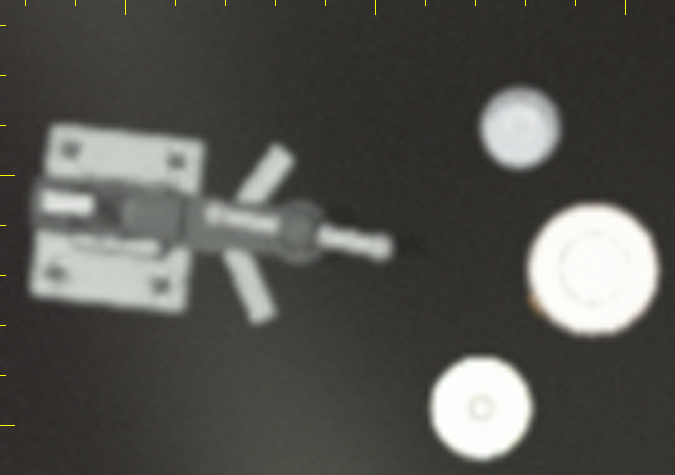

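View pics/b.png

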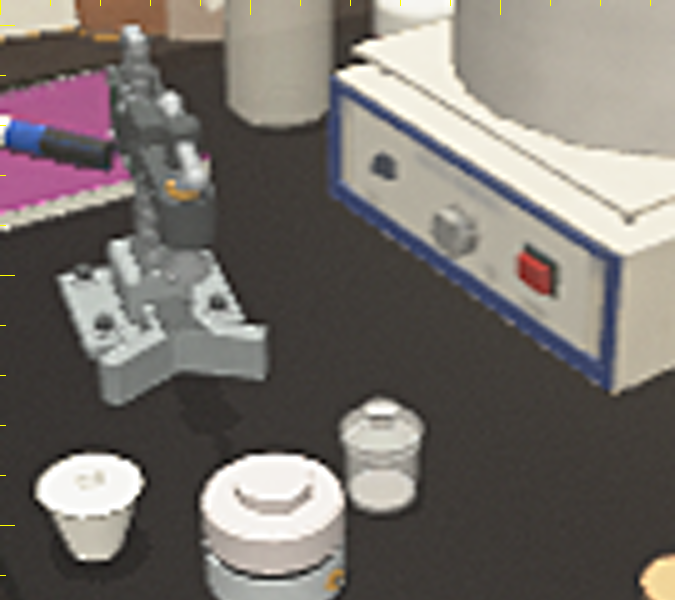

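Top crop, in pixel coordinates: cell boss (343.8,218.6), bar top (238.4,205.6), tommy-bar ends (267.4,207.4) and (301.4,214.4), V inner tips (283.6,196.6) and (280.2,227.6), bottle (329,190.6), crucible (321.2,246.4). Scene crop: boss (305,242), bar top about (276.5,152), tommy-bar ends about (284,165) and (288,178).

```bash
python3 - <<'E'
from h import *
np.set_printoptions(precision=1,suppress=True)
t=snapshot("top");s=snapshot("scene")
P=lambda x,y,z:plane(t,(225+x/5,165+y/5),z)
S=lambda x,y:(250+x/5,145+y/5)
T=lambda x,y:(225+x/5,165+y/5)
print("cell tri",tri(t,T(594,268),s,S(275,485)),"pl",P(594,268,54))
for d in (0,):
  print("tommy outer",tri(t,T(382,247),s,S(190,160)),P(382,247,175))
  print("tommy inner",tri(t,T(212,212),s,S(168,101)),P(212,212,175))
print("bar top", tri(t,T(67,203),s,S(133,35)),P(67,203,162))
a,b=P(293,158,26),P(276,313,26); print("Vtips",a,b,(a+b)/2,np.linalg.norm(a-b))
f=np.array([P(*q,38) for q in((50,124),(204,142),(187,312),(31,297))]);print("foot",f,f.mean(0))
print("scene V tip tops",plane(s,S(262,326),26),plane(s,S(102,365),26))
# bar: 92 from origin, V tips mid: 13 -> axis
B=P(67,203,162);m=(a+b)/2;ax=(B-m)[:2];print("len(79)",np.linalg.norm(ax),"yaw",np.degrees(np.arctan2(ax[1],ax[0])))
v=(a-b)[:2];print("yaw from tips",np.degrees(np.arctan2(v[1],v[0])))
e=f[1]-f[0]+f[2]-f[3];print("yaw foot",np.degrees(np.arctan2(-e[1],-e[0])))
ax/=np.linalg.norm(ax);print("origin",m[:2]-13*ax,B[:2]-92*ax)
print("bottle",P(520,128,51),"cruc",P(481,407,43))
E
```

```text
cell tri (array([ 466.1, -344.3,   48.1]), np.float64(2.1397197078727634)) pl [ 465.  -343.5   54. ]
tommy outer (array([ 472.1, -249.2,  156.7]), np.float64(0.6958359379762418)) [ 471.9 -250.   175. ]
tommy inner (array([ 487.5, -179.1,  150.8]), np.float64(0.3900164312435838)) [ 486.3 -181.9  175. ]
bar top (array([ 491.5, -120.8,  160. ]), np.float64(1.2389170758304457)) [ 490.8 -121.   162. ]
Vtips [ 518.5 -202.8   26. ] [ 445.  -194.7   26. ] [ 481.8 -198.7   26. ] 73.98244826443748
foot [[ 534.4  -88.9   38. ]
 [ 525.4 -161.8   38. ]
 [ 445.7 -154.    38. ]
 [ 453.   -80.6   38. ]] [ 489.6 -121.3   38. ]
scene V tip tops [ 524.  -195.5   26. ] [ 440.8 -193.7   26. ]
len(79) 78.2944326929176 yaw 83.35668970052885
yaw from tips -6.277183549959049
yaw foot 83.68866734100824
origin [ 480.3 -211.7] [ 480.2 -212.4]
bottle [ 530.1 -310.    51. ] cruc [ 401.  -291.2   43. ]
```

```bash
python3 -m jog '.495 .028 .24 0 0 0 .15;.495 .028 .24 0 0 0 .15;.495 .028 .24 0 0 0 .15;.495 .028 .24 0 0 0 .15;.495 .028 .24 0 0 0 .15' 40
python3 -m jog '.495 .028 .24 0 0 -.163 .15;0 0 0 0 0 -.163 .15;0 0 0 0 0 -.163 .15;0 0 0 0 0 -.163 .15;0 0 0 0 0 -.163 .15'
python3 -m jog '0 0 0 0 0 -.163 .15;0 0 0 0 0 -.163 .15;0 0 0 0 .146 0 .15;0 0 0 0 .146 0 .15;0 0 0 0 .146 0 .15'
python3 -m jog '0 0 0 0 .146 0 .15;0 0 0 0 0 0 .15;0 0 0 0 0 0 .15'
python3 - <<'E'
from h import *
s=sense();print(s["joint_pos"],s["ft_force"])
a=crop(snapshot("top"),240,150,180,130,4);b=crop(snapshot("scene"),220,190,180,130,4)
cv2.imwrite("pics/c.png",a)
E
```

```text
time: 0.92
tool_pos: [399.5, -528.5, 284.0]
tcp_rot: [180.0, 0.0, 15.0]
ft_force: [-0.6, -1.6, 0.2]
finger_gap: 36.5
grip_force: 0.0
time: 1.55
tool_pos: [446.6, -518.8, 260.4]
tcp_rot: [-180.0, -0.0, 64.2]
ft_force: [-0.7, -0.1, -0.3]
finger_gap: 36.4
grip_force: 0.0
time: 2.17
tool_pos: [446.6, -519.0, 261.0]
tcp_rot: [180.0, -26.5, 83.5]
ft_force: [1.1, 0.0, 0.0]
finger_gap: 36.3
grip_force: 0.0
time: 2.55
tool_pos: [446.6, -519.0, 260.4]
tcp_rot: [-180.0, -34.8, 83.4]
ft_force: [0.6, 0.1, 0.1]
finger_gap: 36.2
grip_force: 0.0
[-59.17561778  39.76238987  63.22048917  21.03130087 104.96425099
 -52.241611  ] [0.63324796 0.1240126  0.0665732 ]
```

```bash
python3 -m jog '-.184 0 .263 0 0 0 .15;-.184 0 .263 0 0 0 .15;-.184 0 .263 0 0 0 .15;0 0 0 0 0 0 .15'
python3 -m jog '.082 0 .057 0 0 0 .15;.082 0 .057 0 0 0 .15;.082 0 .057 0 0 0 .15;.049 0 .034 0 0 0 .15;.049 0 .034 0 0 0 .15'
python3 -m jog '.049 0 .034 0 0 0 .15;.049 0 .034 0 0 0 .15;.049 0 .034 0 0 0 .15;.049 0 .034 0 0 0 .15;0 0 0 0 0 0 .15'
python3 - <<'E'
from h import *
s=snapshot("top")
a=crop(s,225,155,160,105,5)
cv2.imwrite("pics/c.png",a)
E
```

```text
time: 3.15
tool_pos: [446.1, -517.2, 161.7]
tcp_rot: [-179.8, -35.2, 83.4]
ft_force: [-0.1, -0.3, 0.1]
finger_gap: 36.2
grip_force: 0.0
time: 3.78
tool_pos: [451.4, -476.8, 164.9]
tcp_rot: [180.0, -35.0, 83.5]
ft_force: [-0.1, 0.3, 0.3]
finger_gap: 36.2
grip_force: 0.0
time: 4.4
tool_pos: [454.2, -452.9, 164.7]
tcp_rot: [-180.0, -35.1, 83.5]
ft_force: [0.2, -1.4, -0.5]
finger_gap: 36.0
grip_force: 0.7
```

View pics/c.png

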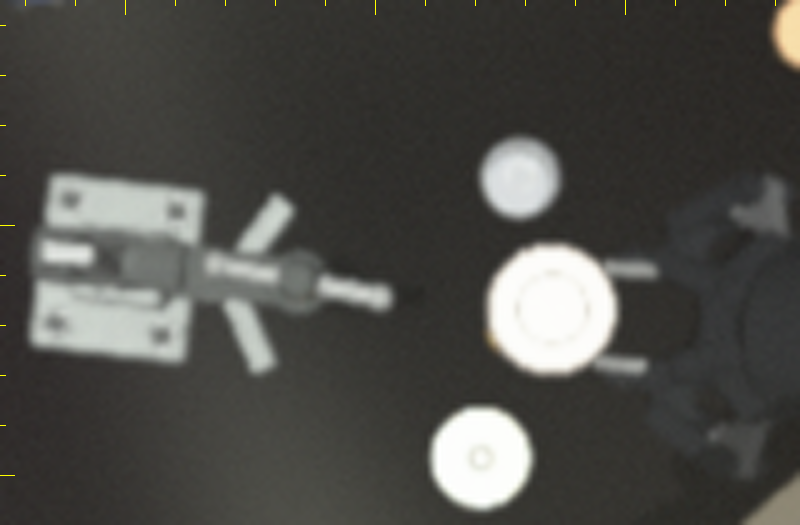

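The cell at (335.4,216.8) sits symmetrically in the finger cradle, with the bottle at (329,191) and the crucible at (321,247) undisturbed. I'll raise the tool a little and keep pushing.

```bash
python3 -m jog '.034 0 -.049 0 0 0 .15;.0655 0 .046 0 0 0 .15;.0655 0 .046 0 0 0 .15;.0655 0 .046 0 0 0 .15;.0655 0 .046 0 0 0 .15'
python3 -m jog '.0655 0 .046 0 0 0 .15;.0655 0 .046 0 0 0 .15;.0655 0 .046 0 0 0 .15;.0655 0 .046 0 0 0 .15;.0655 0 .046 0 0 0 .15'
python3 -m jog '.0655 0 .046 0 0 0 .15;.0655 0 .046 0 0 0 .15;.0655 0 .046 0 0 0 .15;0 0 0 0 0 0 .15'
python3 - <<'E'
from h import *
s=snapshot("top");t=snapshot("scene")
a=crop(s,225,155,130,105,4);b=crop(t,240,145,100,120,4)
c=np.zeros((480,930,3),np.uint8);c[:420,:520]=a;c[:480,525:925]=b
cv2.imwrite("pics/d.png",c[:,130:])
E
```

```text
time: 5.08
tool_pos: [457.8, -421.2, 170.9]
tcp_rot: [180.0, -35.0, 83.5]
ft_force: [-0.4, -4.9, 0.4]
finger_gap: 36.4
grip_force: 2.0
time: 5.7
tool_pos: [462.3, -381.5, 170.7]
tcp_rot: [180.0, -35.0, 83.5]
ft_force: [-1.3, -5.4, 2.0]
finger_gap: 36.1
grip_force: 2.3
time: 6.2
tool_pos: [465.1, -357.0, 170.4]
tcp_rot: [-180.0, -35.1, 83.5]
ft_force: [0.2, -0.9, 1.3]
finger_gap: 36.2
grip_force: 0.6
```

View pics/d.png

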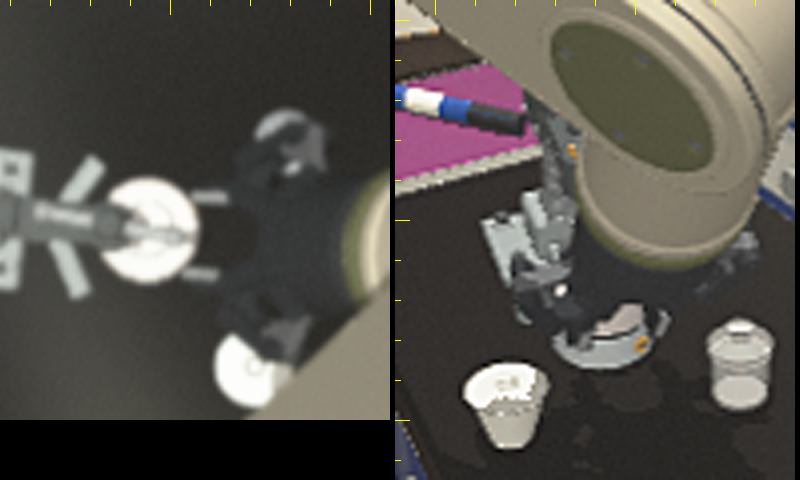

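The cell is at top pixel (295,212.5), about 18 mm from home. The tommy bar overlies it and the bystanders haven't moved.

```bash
python3 -m jog '.0325 0 .023 0 0 0 .15;.0325 0 .023 0 0 0 .15;.0325 0 .023 0 0 0 .15;.0165 0 .0115 0 0 0 .15;0 0 0 0 0 0 .15'
for i in 1 2 3; do :; done
python3 -m jog '.0165 0 .0115 0 0 0 .15;0 0 0 0 0 0 .15'
python3 -m jog '.0165 0 .0115 0 0 0 .15;0 0 0 0 0 0 .15'
python3 -m jog '.0085 0 .0055 0 0 0 .15;0 0 0 0 0 0 .15'
```

```text
time: 6.92
tool_pos: [466.5, -343.9, 170.4]
tcp_rot: [-180.0, -35.1, 83.5]
ft_force: [0.5, -2.1, -0.8]
finger_gap: 36.3
grip_force: 0.9
time: 7.18
tool_pos: [466.8, -342.1, 170.5]
tcp_rot: [-180.0, -35.1, 83.5]
ft_force: [0.1, -2.3, -0.9]
finger_gap: 36.3
grip_force: 1.2
time: 7.42
tool_pos: [466.9, -340.8, 170.7]
tcp_rot: [180.0, -34.9, 83.4]
ft_force: [-2.7, -6.6, -0.6]
finger_gap: 36.1
grip_force: 3.5
time: 7.68
tool_pos: [466.8, -340.3, 170.9]
tcp_rot: [180.0, -34.9, 83.4]
ft_force: [-2.9, -8.4, -1.4]
finger_gap: 36.5
grip_force: 4.9
```

```bash
python3 -m jog '.0165 0 .0115 0 0 0 .15;0 0 0 0 0 0 .15;0 0 0 0 0 0 .15'
python3 -m jog '.0165 0 .0115 0 0 0 .15;0 0 0 0 0 0 .15;0 0 0 0 0 0 .15'
```

```text
time: 8.05
tool_pos: [466.8, -339.2, 171.3]
tcp_rot: [180.0, -34.8, 83.4]
ft_force: [-6.1, -13.9, 1.0]
finger_gap: 36.0
grip_force: 7.7
time: 8.43
tool_pos: [466.8, -338.2, 171.7]
tcp_rot: [180.0, -34.7, 83.4]
ft_force: [-8.6, -17.9, 1.8]
finger_gap: 36.6
grip_force: 10.9
```

```bash
python3 -m jog '0 -.02 0 0 0 0 .15;0 0 0 0 0 0 .15;0 0 0 0 0 0 .15'
python3 -m jog '0 -.015 0 0 0 0 .15;0 0 0 0 0 0 .15;0 0 0 0 0 0 .15'
```

```text
time: 8.8
tool_pos: [465.4, -337.8, 171.9]
tcp_rot: [179.9, -34.7, 83.4]
ft_force: [-5.7, -16.5, 1.3]
finger_gap: 36.0
grip_force: 9.8
time: 9.18
tool_pos: [464.4, -337.6, 172.1]
tcp_rot: [179.8, -34.7, 83.5]
ft_force: [-1.9, -15.4, 2.0]
finger_gap: 36.2
grip_force: 9.2
```

```bash
python3 -m jog '.0165 0 .0115 0 0 0 .15;0 0 0 0 0 0 .15;0 -.01 0 0 0 0 .15;0 0 0 0 0 0 .15'
python3 -m jog '-.1 0 -.07 0 0 0 .15;-.3 0 -.21 0 0 0 .15;-.3 0 -.21 0 0 0 .15;0 0 0 0 0 0 .15'
python3 - <<'E'
from h import *
s=snapshot("top");t=snapshot("scene")
a=crop(s,250,170,80,80,6);b=crop(t,255,145,52,80,6)
c=np.hstack([a,b]);print(c.shape)
cv2.imwrite("pics/e.png",c)
w=(s["img"].min(2)>185).astype(np.uint8);w[:, :270]=0;w[:,330:]=0;w[:185]=0;w[240:]=0
n,l,st,ce=cv2.connectedComponentsWithStats(w);print(st,ce)
E
```

```text
time: 9.68
tool_pos: [463.7, -336.6, 172.7]
tcp_rot: [179.7, -34.5, 83.5]
ft_force: [-2.2, -21.2, 3.5]
finger_gap: 36.3
grip_force: 11.2
time: 10.18
tool_pos: [453.1, -419.4, 170.4]
tcp_rot: [180.0, -35.1, 83.4]
ft_force: [-0.9, 0.5, 0.8]
finger_gap: 36.1
grip_force: 0.0
(480, 792, 3)
[[     0      0    640    400 255524]
 [   322    185      8     13     80]
 [   271    196     31     32    352]
 [   271    208      8      3     13]
 [   315    237     13      3     31]] [[319.54525602 199.47940702]
 [326.1375     190.9       ]
 [286.66477273 212.65056818]
 [274.61538462 208.84615385]
 [321.         238.19354839]]
```

View pics/e.png

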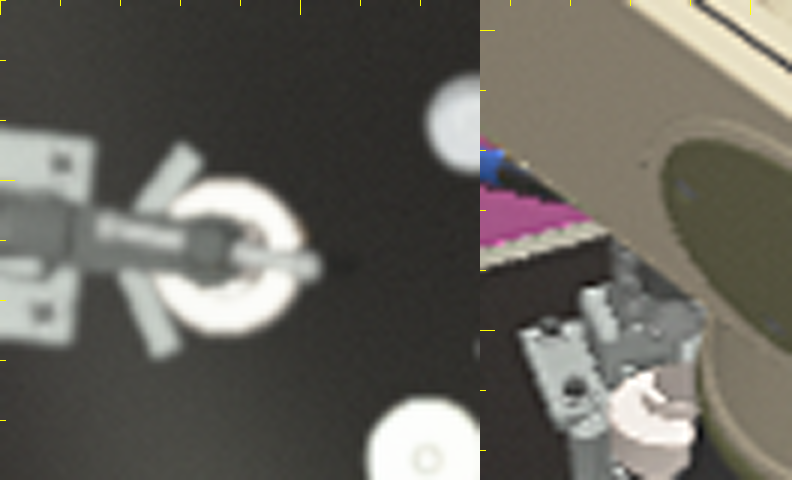

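The cell disc is centred near top pixel (287.5,212.8) and touches both V arms. I'll check it numerically.

```bash
python3 - <<'E'
from h import *
s=snapshot("top")
w=(s["img"].min(2)>185).astype(np.uint8);w[:, :274]=0;w[:,302:]=0;w[:190]=0;w[232:]=0
c=np.vstack(cv2.findContours(w,0,1)[0]);(u,v),r=cv2.minEnclosingCircle(c);print(u,v,r)
for q in((u,v),(287.5,212.75)): print(plane(s,q,46))
E
```

```text
284.23858642578125 212.3049774169922 16.847000122070312
[ 480.50365085 -205.82359777   46.        ]
[ 479.43117344 -213.40325873   46.        ]
```

```bash
python3 -m jog '.293 0 -.42 0 0 0 .15;.293 0 -.42 0 0 0 .15;.293 0 -.42 0 0 0 .15;.293 0 -.42 0 0 0 .15;0 0 0 0 -.146 0 1'
python3 -m jog '0 0 0 0 -.146 0 1;0 0 0 0 -.146 0 1;0 0 0 0 -.146 0 1;.3 0 0 0 0 0 1;.4 0 0 0 0 0 1'
python3 -m jog '.5 0 0 0 0 0 1;.5 0 0 0 0 0 1;.5 0 0 0 0 0 1;.5 0 0 0 0 0 1;0 0 0 0 0 0 1'
python3 - <<'E'
from h import *
s=sense();print(s["tool_pos"],s["tcp_rot"],s["joint_pos"])
t=np.array([487.4,-148]);d=np.array([np.cos(np.radians(83.5)),np.sin(np.radians(83.5))]);e=t-s["tool_pos"][:2]
print("tx",e@d,"ty",e@np.array([d[1],-d[0]]))
E
```

```text
time: 10.95
tool_pos: [454.3, -418.0, 380.0]
tcp_rot: [179.7, -26.0, 83.6]
ft_force: [0.5, 0.4, -1.0]
finger_gap: 19.4
grip_force: 0.0
time: 11.58
tool_pos: [461.5, -346.5, 374.9]
tcp_rot: [-180.0, -0.1, 83.5]
ft_force: [0.1, -1.0, 0.3]
finger_gap: 0.3
grip_force: 0.0
time: 12.2
tool_pos: [484.1, -145.8, 374.9]
tcp_rot: [-180.0, -0.1, 83.8]
ft_force: [0.2, -0.1, 0.0]
finger_gap: -0.1
grip_force: 0.0
[ 484.14943724 -145.79352143  374.9446125 ] [-1.79955300e+02 -9.53664001e-02  8.37854755e+01] [-2.26005942e+01 -6.34797602e+00  1.02293634e+02  7.92992870e-02
  8.41241357e+01 -1.63942731e+01]
tx -1.8243208536074964 ty 3.4794481370622767
```

```bash
python3 -m jog '-.02 .035 0 0 0 0 1;0 0 .2 0 0 0 1;0 0 .1 0 0 0 1;0 0 0 0 0 0 1'
python3 -m jog '0 0 .05 0 0 0 1;0 0 .05 0 0 0 1;0 0 0 0 0 0 1'
python3 -m jog '0 0 .04 0 0 0 1;0 0 0 0 0 0 1'
python3 -m jog '0 0 .04 0 0 0 1;0 0 0 0 0 0 1'
```

```text
time: 12.7
tool_pos: [487.1, -152.9, 344.2]
tcp_rot: [-179.9, -0.0, 83.4]
ft_force: [0.5, -0.2, 1.0]
finger_gap: -0.2
grip_force: 0.0
time: 13.08
tool_pos: [487.5, -152.2, 335.0]
tcp_rot: [-180.0, -0.0, 83.5]
ft_force: [0.0, -0.5, 0.2]
finger_gap: -0.1
grip_force: 0.0
time: 13.32
tool_pos: [487.5, -152.2, 331.1]
tcp_rot: [-180.0, -0.0, 83.5]
ft_force: [-0.3, 0.5, -1.1]
finger_gap: 0.1
grip_force: 0.0
time: 13.58
tool_pos: [487.4, -152.2, 327.0]
tcp_rot: [-180.0, -0.0, 83.5]
ft_force: [-0.6, -0.4, -0.7]
finger_gap: 0.3
grip_force: 0.0
```

```bash
python3 -m jog '.04 0 0 0 0 0 1;0 0 .03 0 0 0 1;0 0 0 0 0 0 1'
python3 -m jog '0 0 .04 0 0 0 1;0 0 0 0 0 0 1'
python3 -m jog '0 0 .04 0 0 0 1;0 0 0 0 0 0 1'
python3 -m jog '0 0 .04 0 0 0 1;0 0 0 0 0 0 1'
```

```text
time: 13.95
tool_pos: [487.9, -148.1, 324.1]
tcp_rot: [-180.0, -0.0, 83.5]
ft_force: [-0.8, 0.2, -0.3]
finger_gap: 0.4
grip_force: 0.0
time: 14.2
tool_pos: [487.9, -148.3, 319.9]
tcp_rot: [-180.0, -0.0, 83.5]
ft_force: [-0.4, 0.1, -0.8]
finger_gap: -0.0
grip_force: 0.0
time: 14.45
tool_pos: [487.9, -148.3, 315.9]
tcp_rot: [-180.0, -0.0, 83.5]
ft_force: [-0.3, -0.1, -1.0]
finger_gap: 0.2
grip_force: 0.0
time: 14.7
tool_pos: [487.9, -148.2, 311.9]
tcp_rot: [-180.0, -0.0, 83.5]
ft_force: [0.3, 0.1, -0.6]
finger_gap: -0.1
grip_force: 0.0
```

```bash
for k in a b c d; do :; done
python3 -m jog '0 0 .03 0 0 0 1;0 0 0 0 0 0 1'|grep -A2 -E 'pos|force: \['
python3 -m jog '0 0 .03 0 0 0 1;0 0 0 0 0 0 1'|grep -E 'pos|ft'
python3 -m jog '0 0 .03 0 0 0 1;0 0 0 0 0 0 1'|grep -E 'pos|ft'
python3 -m jog '0 0 .03 0 0 0 1;0 0 0 0 0 0 1'|grep -E 'pos|ft'
```

```text
tool_pos: [488.1, -148.3, 309.3]
tcp_rot: [180.0, -0.0, 83.5]
ft_force: [-0.2, 0.3, -0.1]
finger_gap: -0.0
grip_force: 0.0
tool_pos: [488.3, -148.4, 308.2]
ft_force: [-4.9, 1.8, 13.1]
tool_pos: [488.5, -148.4, 306.4]
ft_force: [-8.6, 3.9, 21.5]
tool_pos: [488.5, -148.5, 304.0]
ft_force: [-12.3, 3.5, 25.2]
```

```bash
python3 -m jog '0 0 0 0 0 0 1;0 0 0 0 0 0 1;0 0 0 0 0 0 1'|grep -E 'pos|ft'
python3 - <<'E'
from h import *
print(sense()["wrist_torque"])
s=snapshot("top");t=snapshot("scene")
a=crop(s,225,180,90,60,7);b=crop(t,255,135,70,85,7)
c=np.zeros((600,1125,3),np.uint8);c[:420,:630]=a;c[:595,632:1122]=b
c=cv2.resize(c,(800,427));cv2.imwrite("pics/f.png",c)
E
```

```text
tool_pos: [488.5, -148.4, 303.9]
ft_force: [-10.8, 4.6, 24.8]
[0.8339102  1.89045565 0.0316214 ]
```

View pics/f.png

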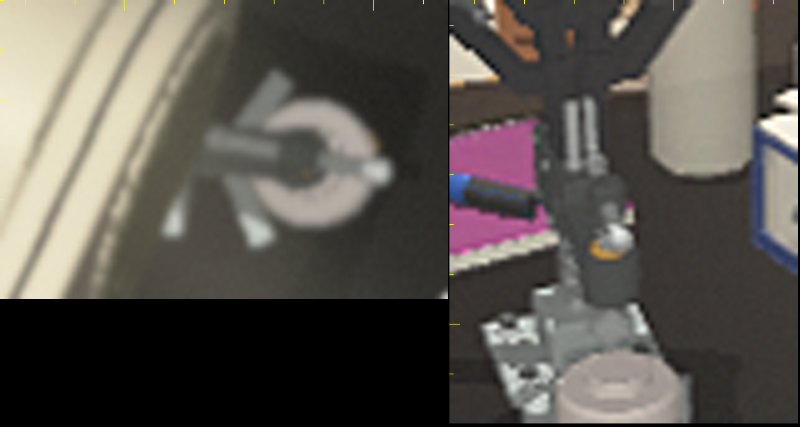

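Fingertips are on the thumb rest (scene crop about (585,170)) and the cell is still in the V. The lateral force points radially back towards the base, so it comes from compliance. I'll relieve it sideways.

```bash
python3 -m jog '.005 -.03 0 0 0 0 1;0 0 0 0 0 0 1;0 0 0 0 0 0 1'|grep -E 'pos|ft'
python3 -m jog '0 0 .02 0 0 0 1;0 0 0 0 0 0 1'|grep -E 'pos|ft'
python3 -m jog '0 0 .02 0 0 0 1;0 0 0 0 0 0 1'|grep -E 'pos|ft'
```

```text
tool_pos: [486.8, -148.0, 303.8]
ft_force: [1.9, 0.8, 13.7]
tool_pos: [486.9, -148.0, 302.6]
ft_force: [-1.1, 0.2, 20.7]
tool_pos: [486.9, -148.0, 300.9]
ft_force: [-1.6, 2.0, 22.8]
```

```bash
python3 -m jog '0 0 .02 0 0 0 1;0 0 .01 0 0 0 1;0 0 .01 0 0 0 1;0 0 .01 0 0 0 1'|grep -E 'pos|ft'
python3 -m jog '0 0 .01 0 0 0 1;0 0 .01 0 0 0 1;0 0 .01 0 0 0 1;0 0 .01 0 0 0 1'|grep -E 'pos|ft'
python3 -m jog '0 0 .01 0 0 0 1;0 0 .01 0 0 0 1;0 0 .01 0 0 0 1;0 0 .01 0 0 0 1'|grep -E 'pos|ft'
```

```text
tool_pos: [487.0, -148.1, 296.5]
ft_force: [-4.7, 2.7, 27.5]
tool_pos: [487.1, -148.1, 292.4]
ft_force: [-4.2, 2.5, 27.9]
tool_pos: [487.1, -148.1, 288.4]
ft_force: [-4.1, 3.1, 25.0]
```

```bash
python3 -m jog '0 0 .01 0 0 0 1;0 0 .01 0 0 0 1;0 0 .01 0 0 0 1;0 -.005 .01 0 0 0 1'|grep -E 'pos|ft'
python3 -m jog '0 0 .01 0 0 0 1;0 0 .01 0 0 0 1;0 0 .01 0 0 0 1;0 0 0 0 0 0 1'|grep -E 'pos|ft'
python3 -m jog '0 0 .01 0 0 0 1;0 0 .01 0 0 0 1;0 0 .01 0 0 0 1;0 0 0 0 0 0 1'|grep -E 'pos|ft'
```

```text
tool_pos: [484.9, -147.4, 279.7]
ft_force: [1.4, 1.3, 3.0]
tool_pos: [485.0, -147.2, 277.9]
ft_force: [-3.8, 5.3, 16.1]
tool_pos: [485.3, -147.1, 277.2]
ft_force: [-11.7, 9.2, 35.4]
```

```bash
python3 -m jog '0 0 -.03 0 0 0 1;0 0 -.3 0 0 0 1;0 0 -.4 0 0 0 1;0 0 -.4 0 0 0 .1;-.55 0 0 0 0 0 .1'|grep -E 'pos|ft'
python3 -m jog '-.6 0 0 0 0 0 .1;-.6 0 0 0 0 0 .1;0 0 0 0 0 0 .1'|grep -E 'pos|ft|gap'
python3 - <<'E'
from h import *
s=snapshot("top");t=snapshot("scene")
a=crop(s,225,180,90,60,7);b=crop(t,255,145,70,85,7)
c=np.zeros((600,1125,3),np.uint8);c[:420,:630]=a;c[:595,632:1122]=b
c=cv2.resize(c,(800,427));cv2.imwrite("pics/g.png",c)
E
```

```text
tool_pos: [479.6, -200.8, 390.0]
ft_force: [0.9, -0.9, -0.5]
tool_pos: [463.2, -324.8, 384.9]
ft_force: [-0.5, 0.5, 1.6]
finger_gap: 38.4
```

View pics/g.png

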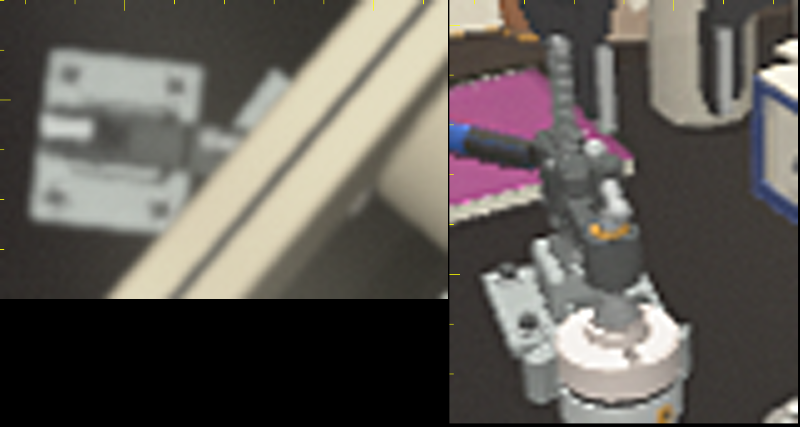

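The pad sits on the boss and the arm is down. The tommy bar shows from about (594,148) to (615,195) in the crop.

```bash
python3 - <<'E'
from h import *
t=snapshot("scene")
f=lambda x,y:(255+(x-449)/4.98,145+y/4.98)
c=np.array([480.2,-212.4])
for z in (116,121,126,131):
  r=[]
  for a in (76,78,80,83):
    u=np.array([np.cos(np.radians(a)),np.sin(np.radians(a))])*36
    r+= [np.round(proj(t,[*(c+k*u),z]),1).tolist() for k in(1,-1)]
  print(z,r)
print(f(594,148),f(615,195)); s=sense(); print(s["tool_pos"],s["joint_pos"],s["time"])
E
```

```text
116 [[284.6, 178.0], [288.5, 192.9], [284.1, 178.1], [289.1, 192.9], [283.6, 178.2], [289.6, 192.8], [282.8, 178.3], [290.5, 192.7]]
121 [[284.5, 176.2], [288.4, 191.0], [284.0, 176.2], [289.0, 190.9], [283.5, 176.3], [289.5, 190.8], [282.7, 176.4], [290.4, 190.7]]
126 [[284.4, 174.3], [288.3, 189.0], [283.9, 174.4], [288.9, 189.0], [283.3, 174.4], [289.4, 188.9], [282.6, 174.5], [290.2, 188.8]]
131 [[284.3, 172.4], [288.2, 187.0], [283.7, 172.5], [288.7, 187.0], [283.2, 172.5], [289.3, 186.9], [282.4, 172.6], [290.1, 186.8]]
(284.1164658634538, 174.71887550200802) (288.3333333333333, 184.1566265060241)
[ 464.44984459 -320.85828758  385.37223499] [-3.98470600e+01  2.60278648e+00  9.24444335e+01  1.51648511e-02
  8.50798529e+01 -3.32870835e+01] 21.2
```

```bash
python3 -m jog '.55 .017 0 0 0 0 .1;.565 .017 0 0 0 0 .1;0 0 .3 0 0 .092 .1;0 0 .3 0 0 0 .1;0 0 0 0 0 0 .1'|grep -E 'pos|ft|rot'
```

```text
tool_pos: [479.8, -208.7, 323.7]
tcp_rot: [-179.7, -0.1, 78.1]
ft_force: [1.1, 0.1, 0.6]
```

```bash
python3 -m jog '-.01 0 .2 0 0 0 .1;0 0 .19 0 0 0 .1;0 0 0 0 0 0 .4;0 0 0 0 0 0 .6;0 0 0 0 0 0 1' 60
python3 -m jog '0 0 0 0 0 0 1;0 0 0 0 0 0 1;0 0 0 0 0 0 1'
```

```text
time: 22.45
tool_pos: [480.5, -211.8, 288.1]
tcp_rot: [-180.0, -0.0, 77.9]
ft_force: [-3.4, 2.2, 2.1]
finger_gap: 14.5
grip_force: 58.6
time: 22.82
tool_pos: [480.6, -211.9, 287.9]
tcp_rot: [180.0, 0.0, 77.9]
ft_force: [-4.1, 1.7, 6.0]
finger_gap: 14.4
grip_force: 59.2
```

```bash
python3 -m jog '0 0 0 0 0 .15 1;0 0 0 0 0 .15 1;0 0 0 0 0 .15 1;0 0 0 0 0 .15 1;0 0 0 0 0 0 1' | grep -E 'pos|rot|ft|gap|grip'
python3 - <<'E'
from h import *
s=sense();print(s["wrist_torque"],s["joint_pos"][5])
s=snapshot("top");t=snapshot("scene")
a=crop(s,225,180,90,60,7);b=crop(t,255,145,70,85,7)
c=np.zeros((600,1125,3),np.uint8);c[:420,:630]=a;c[:595,632:1122]=b
c=cv2.resize(c,(800,427));cv2.imwrite("pics/i.png",c)
E
```

```text
tool_pos: [480.6, -211.9, 287.9]
tcp_rot: [180.0, 0.0, 41.8]
ft_force: [-5.8, 2.0, 5.1]
finger_gap: 14.4
grip_force: 59.0
[0.14452031 0.64959501 0.02185394] 18.804777694027344
```

View pics/i.png

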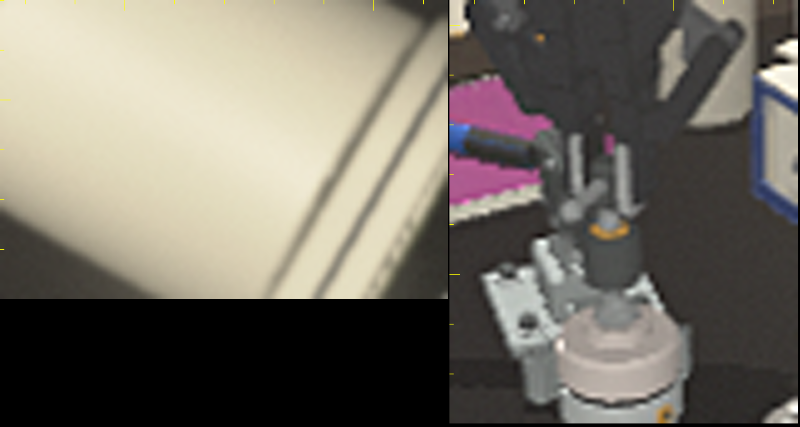

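The handle has turned with the gripper: its end ball is now at (570,210), swung round from (615,195). The pad is on the boss and the cell is still in the V. I'll keep turning.

```bash
python3 -m jog '0 0 0 0 0 .16 1;0 0 0 0 0 .16 1;0 0 0 0 0 .16 1;0 0 0 0 0 .16 1;0 0 0 0 0 .16 1' | grep -E 'rot|ft|gap'
python3 -c "from bench import *;print(sense()['wrist_torque'])"
python3 -m jog '0 0 0 0 0 .16 1;0 0 0 0 0 .16 1;0 0 0 0 0 .16 1;0 0 0 0 0 .16 1;0 0 0 0 0 .16 1' | grep -E 'rot|ft|gap'
python3 -m jog '0 0 0 0 0 .16 1;0 0 0 0 0 .16 1;0 0 0 0 0 0 1' | grep -E 'pos|rot|ft|gap'
python3 -c "from bench import *;s=sense();print(s['wrist_torque'],s['joint_pos'][5])"
```

```text
tcp_rot: [180.0, 0.1, -6.3]
ft_force: [-8.8, 2.9, 7.6]
finger_gap: 14.5
[-0.05682435  1.25025191  0.22787575]
tcp_rot: [180.0, 0.1, -54.3]
ft_force: [-8.9, 7.9, 10.2]
finger_gap: 14.4
tool_pos: [480.4, -210.8, 287.8]
tcp_rot: [180.0, 0.2, -73.4]
ft_force: [-7.4, 10.3, 9.2]
finger_gap: 14.5
[1.31148956 1.45119706 0.09624256] 134.01719975118306
```

```bash
python3 -m jog '0 0 0 0 0 0 .1;0 0 0 0 0 0 .1;0 0 -.25 0 0 0 .1;0 0 -.25 0 0 0 .1;0 0 0 0 0 -.1765 .1'|grep -E 'pos|ft|gap'
python3 -m jog '0 0 0 0 0 -.1765 .1;0 0 0 0 0 -.1765 .1;0 0 0 0 0 -.1765 .1;0 0 0 0 0 -.1765 .1;0 0 0 0 0 -.1765 .1'|grep rot
python3 -m jog '0 0 0 0 0 -.1765 .1;0 0 0 0 0 -.1765 .1;0 0 0 0 0 -.1765 .1;0 0 0 0 0 -.1765 .1;0 0 0 0 0 -.1765 .1'|grep rot
python3 -m jog '0 0 0 0 0 -.1765 .1;0 0 0 0 0 -.1765 .1;0 0 0 0 0 -.1765 .1;0 0 0 0 0 -.1765 .1;0 0 0 0 0 -.1765 .1'|grep rot
python3 -m jog '0 0 0 0 0 -.1765 .1;0 0 0 0 0 0 .1'|grep -E 'time|pos|rot|gap|ft'
```

```text
tool_pos: [481.5, -212.6, 340.3]
ft_force: [-0.1, -1.2, 0.4]
finger_gap: 38.4
tcp_rot: [180.0, -0.1, -9.4]
tcp_rot: [179.9, -0.0, 43.6]
tcp_rot: [180.0, 0.0, 96.5]
time: 27.92
tool_pos: [480.7, -212.1, 337.5]
tcp_rot: [180.0, 0.0, 106.7]
ft_force: [-0.3, 0.2, -0.2]
finger_gap: 38.5
```

```bash
python3 -m jog '.017 -.005 .25 0 0 0 .1;0 0 .25 0 0 0 .1;0 0 0 0 0 0 .5;0 0 0 0 0 0 1;0 0 0 0 0 0 1' 60|grep -E 'ft|gap'
python3 -m jog '0 0 0 0 0 0 1;0 0 0 0 0 0 1;0 0 0 0 0 .17 1;0 0 0 0 0 .17 1;0 0 0 0 0 .17 1'|grep -E 'ft|rot|gap'
python3 -m jog '0 0 0 0 0 .17 1;0 0 0 0 0 .17 1;0 0 0 0 0 .17 1;0 0 0 0 0 .17 1;0 0 0 0 0 .17 1'|grep -E 'ft|rot|gap'
python3 -c "from bench import *;s=sense();print(s['wrist_torque'],s['joint_pos'][5])"
python3 -m jog '0 0 0 0 0 .17 1;0 0 0 0 0 .17 1;0 0 0 0 0 .17 1;0 0 0 0 0 .17 1;0 0 0 0 0 .17 1'|grep -E 'ft|rot|gap'
python3 -m jog '0 0 0 0 0 .17 1;0 0 0 0 0 .17 1;0 0 0 0 0 .17 1;0 0 0 0 0 .17 1;0 0 0 0 0 0 1'|grep -E 'pos|ft|rot|gap'
python3 -c "from bench import *;s=sense();print(s['wrist_torque'],s['joint_pos'][5],s['time'])"
```

```text
ft_force: [3.1, 2.0, -13.5]
finger_gap: 14.6
tcp_rot: [180.0, -0.0, 75.8]
ft_force: [6.0, 2.6, -17.6]
finger_gap: 14.6
tcp_rot: [179.9, -0.0, 24.8]
ft_force: [5.7, 0.3, -18.5]
finger_gap: 14.7
[-0.59594347 -1.32047906  0.19436161] 35.866580591376234
tcp_rot: [180.0, -0.0, -26.2]
ft_force: [4.1, 1.3, -16.9]
finger_gap: 14.4
tool_pos: [479.5, -210.2, 287.1]
tcp_rot: [180.0, 0.0, -66.6]
ft_force: [2.6, 2.3, -15.2]
finger_gap: 14.6
[ 0.10702929 -0.36202037 -0.01428171] 127.2753446461029 31.05
```

```bash
python3 -m jog '0 0 0 0 0 0 .1;0 0 0 0 0 0 .1;0 0 -.25 0 0 0 .1;0 0 -.25 0 0 0 .1;0 0 0 0 0 -.1765 .1'|grep -E 'pos|ft|gap'
python3 -m jog '0 0 0 0 0 -.1765 .1;0 0 0 0 0 -.1765 .1;0 0 0 0 0 -.1765 .1;0 0 0 0 0 -.1765 .1;0 0 0 0 0 -.1765 .1'|grep rot
python3 -m jog '0 0 0 0 0 -.1765 .1;0 0 0 0 0 -.1765 .1;0 0 0 0 0 -.1765 .1;0 0 0 0 0 -.1765 .1;0 0 0 0 0 -.1765 .1'|grep rot
python3 -m jog '0 0 0 0 0 -.1765 .1;0 0 0 0 0 -.1765 .1;0 0 0 0 0 -.1765 .1;0 0 0 0 0 -.1765 .1;0 0 0 0 0 -.1765 .1'|grep rot
python3 -m jog '0 0 0 0 0 -.1765 .1;0 0 .23 0 0 0 .1;0 0 .23 0 0 0 .1;0 0 0 0 0 0 .5;0 0 0 0 0 0 1'|grep -E 'time|pos|rot|gap|ft'
python3 -m jog '0 0 0 0 0 0 1;0 0 0 0 0 0 1;0 0 0 0 0 0 1'|grep -E 'time|pos|rot|gap|ft'
```

```text
tool_pos: [480.7, -211.4, 341.9]
ft_force: [1.1, -0.6, 0.3]
finger_gap: 38.3
tcp_rot: [179.9, -0.1, -2.7]
tcp_rot: [179.8, -0.0, 50.3]
tcp_rot: [179.9, 0.1, 103.2]
time: 34.17
tool_pos: [479.7, -210.4, 292.1]
tcp_rot: [180.0, 0.0, 113.4]
ft_force: [1.5, 1.5, -6.3]
finger_gap: 14.7
time: 34.55
tool_pos: [479.8, -210.4, 292.1]
tcp_rot: [180.0, 0.0, 113.4]
ft_force: [1.2, 2.5, -0.9]
finger_gap: 13.9
```

```bash
python3 -m jog '0 0 0 0 0 .165 1;0 0 0 0 0 .165 1;0 0 0 0 0 .165 1;0 0 0 0 0 .165 1;0 0 0 0 0 .165 1'|grep -E 'ft|rot|gap'
python3 -c "from bench import *;s=sense();print(s['wrist_torque'],s['joint_pos'][5])"
python3 -m jog '0 0 0 0 0 .165 1;0 0 0 0 0 .165 1;0 0 0 0 0 .165 1;0 0 0 0 0 .165 1;0 0 0 0 0 .165 1'|grep -E 'ft|rot|gap'
python3 -c "from bench import *;s=sense();print(s['wrist_torque'],s['joint_pos'][5])"
python3 -m jog '0 0 0 0 0 .165 1;0 0 0 0 0 .165 1;0 0 0 0 0 0 1;0 0 0 0 0 0 1'|grep -E 'pos|ft|rot|gap'
python3 -c "from bench import *;s=sense();print(s['wrist_torque'],s['time'])"
```

```text
tcp_rot: [179.9, -0.0, 63.6]
ft_force: [3.2, 0.3, -4.9]
finger_gap: 14.3
[-0.1326326  -0.83016214  0.17332895] -2.8839836492619986
tcp_rot: [179.9, -0.1, 14.1]
ft_force: [-0.2, 1.8, -2.9]
finger_gap: 14.1
[-0.51850608 -0.2746962   0.20231522] 46.61452681525701
tool_pos: [479.8, -210.7, 292.2]
tcp_rot: [179.9, -0.1, -5.2]
ft_force: [-1.5, 1.7, 2.9]
finger_gap: 13.9
[-0.72857059  0.14322926  0.08246151] 36.3
```

```bash
python3 -m jog '0 0 0 0 0 .165 1;0 0 0 0 0 .165 1;0 0 0 0 0 .165 1;0 0 0 0 0 .165 1;0 0 0 0 0 0 1'|grep -E 'ft|rot|gap'
python3 -m jog '0 0 0 0 0 0 .1;0 0 0 0 0 0 .1;0 0 -.2 0 0 0 .1;0 0 -.4 0 0 0 .1;0 0 -.4 0 0 0 .1'|grep -E 'pos|ft|gap'
python3 -m jog '-.55 0 0 0 0 0 .1;-.55 0 0 0 0 0 .1;-.55 0 0 0 0 0 .1;-.4 0 0 0 0 0 .1;0 0 0 0 0 0 .1'|grep -E 'pos|ft|gap'
python3 - <<'E'
from h import *
s=snapshot("top")
g=s["img"].min(2)
w=(g>185).astype(np.uint8)
for n,(x0,y0,x1,y1) in dict(bottle=(318,180,340,202),cruc=(308,233,334,260),cell=(276,190,310,232)).items():
    ys,xs=np.nonzero(g[y0:y1,x0:x1]>(110 if n=="bottle" else 185)); print(n,xs.min()+x0,xs.max()+x0,ys.min()+y0,ys.max()+y0,len(xs))
t=snapshot("scene");cv2.imwrite("pics/z.png",crop(t,255,145,70,85,7))
E
```

```text
tcp_rot: [-180.0, -0.0, -44.8]
ft_force: [-2.6, 2.7, 6.1]
finger_gap: 14.2
tool_pos: [479.4, -210.4, 392.1]
ft_force: [0.2, -1.6, -0.2]
finger_gap: 38.3
tool_pos: [333.5, -64.2, 391.7]
ft_force: [1.1, -1.1, -0.5]
finger_gap: 38.3
bottle 321 336 183 198 199
cruc 312 330 237 256 295
cell 276 299 196 227 293
```

```bash
python3 -c "
from bench import *
print(hand_in())"
```

```text
the job is handed in; nothing more can be done
None
```

I handed the job in: the cell is home in the V, the arm was pressed down until it resisted, and the screw was turned about 1.3 turns past that point. The bottle and crucible haven't moved, but pad force and arm tilt can't be read directly, no verdict came back, and the stopper and dish weren't re-measured.

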